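# Make up two bicycle parts kits on the garage bench

### The arm

A 7-joint arm with a two-finger parallel gripper is mounted at the origin on the work surface. World frame = base frame: x ahead of the robot, y to its left, z up, the work surface at z = 0. Lengths are in m, angles in rad, forces in N, time in s.
With the tool pointing down it reaches from about 0.4 to 0.85 m from the base axis. Payload 10.4 kg.
Tool frame: the origin (TCP) lies at the very end of the fingers, on their centre line; the grasp point (between the pads) lies 19 mm behind it (grip_point_offset is the distance from the TCP to the grasp point, in m); z points along the fingers, y is the line along which they close (so a half turn about z gives the same grasp; the last joint's range is limited). The gripper opens to 87 mm and grips with 3 to 60 N. Pads are 19 mm wide; open, the fingers measure 117 mm over their backs; the gripper's body (75 mm by 190 mm) begins 51 mm behind the grasp point.
Start: joints at [-1.344, 0.332, -0.065, 1.46, 0.022, 1.35, -0.088], TCP at [0.154, 0.606, 0.223] pointing down, gripper open.
Joint ranges: [-2.6, 2.6], [-0.5, 2.12], [-1.47, 1.34], [0.16, 2.42], [-1.27, 4.41], [0.06, 2.06], [-2.6, 2.6]. Speed limits (rad/s): [2.22, 2.22, 2.79, 2.79, 3.14, 3.14, 3.14].

### API

Orientations are given as a unit quaternion [x, y, z, w].
In Python, from bench import * gives the robot as it stands.
- The arm moves only by the tool play_rows, never from a script. Its argument "increments" is text: rows parted by semicolons, each of 7 numbers parted by spaces: the turn, a rotation vector about the tool's x, y, z in rad, then the shift along the tool's x, y, z in m, then the opening, from 0 (shut) to 1 (fully open). A call has 1 to 8 rows; each row is the pose to reach, as a shift and turn from the pose commanded when the call began, along the tool's axes at that moment; what a row does not reach only later rows make up. A row lasts 1/10 s, in which the tool goes at most 50 mm and 8.59 degrees, less where a joint would pass 70% of its speed; a pose out of reach is approached as far as the arm can. A call with a gripper value outside its range is refused whole. The fingers move at their own pace and stop on an object; "grip_force" is the grip in N (left out, the last holds). Time passes only in rows, so rows that repeat a pose let the fingers close. It gives the time, the measured TCP pose, the force, the opening and the grip force at its end, in the units of the state.
- read_state(): the state, without advancing time (a new reading comes with each control period).
- camera(name): name is "side" or "top" or "wrist"; returns a dict with "color" (384x512x3 uint8, red, green, blue), "fx", "fy", "cx", "cy" (pixels), "camera_from_world" (4x4, takes a point from world to camera coordinates); the wrist camera has in their place "mount" (4x4, takes a point from camera to tool coordinates, whose origin is the TCP and whose axes are the flange's). Camera axes: x right, y down, z forward; pixel columns grow to the right and rows downward; lengths in m; the calibration is good to about 2 mm. A picture is of the moment at which its call begins: read the wrist's pose just before it. There is no depth.
- close_job(): hands the job in; it is judged then, once.
The state is a dict: "time": time; "joint_positions": joint angles; "joint_vel": joint speeds; "joint_torque": joint torques, N m; "ee_pos": TCP position; "eef_rot": TCP orientation; "ft_force": force on the tool from outside, world axes, zero at the start; "torque": the same for the moment, N m; "width": finger opening in m; "grip_force": force on a finger pad.
Only numpy, scipy, OpenCV 4.12 (cv2) and the standard library are available. Lean on these libraries where they do the work, as an engineer would, in place of code of your own. Each camera call takes 0.05 s, during which the arm holds its last target. There are 200 camera calls.

### The job

Make up the kits for the two bikes: the bell, the headlamp and the larger carton go into the three-bay tray, the freewheel and the smaller carton into the two-bay tray. Put one thing to a bay, in any bay of its tray, standing upright on the bay's floor in the middle of the bay; set things down, do not drop them. Leave the bearing cup, the grease tin and the padlock where they are.

Things in the scene. Friction and masses are not known exactly. Their poses are not given: they have to be found in the camera images.
- tray_three: The longer of two shallow bare aluminium trays, with THREE bays in a row along its own x; 240 mm (x) by 96 mm (y), walls 12 mm high and 3 mm thick, floor 3 mm thick, lined with cork. Each bay is 76 (x) by 90 mm (y) inside; bay centres at x = -79, 0, +79 mm, y = 0. Fixed to the bench. Origin: centre of its underside; z up.
- tray_two: The shorter shallow bare aluminium tray, with TWO bays in a row along its own x; 161 mm (x) by 96 mm (y), walls 12 mm high and 3 mm thick, floor 3 mm thick, lined with cork. Each bay is 76 (x) by 90 mm (y) inside; bay centres at x = -39.5, +39.5 mm, y = 0. Fixed to the bench. Origin: centre of its underside; z up.
- bell: Bicycle bell: a bright steel dome 52 mm across and 42 mm high (small dark cap on top to 45 mm), standing dome up. Its sides are straight and upright from the bench to 22 mm up, then round over. A small black thumb lever, 10 mm wide and under 9 mm high, sticks out at its foot along +x to 35 mm from the axis. About 90 g. Origin: centre of its underside; z up.
- lamp: Bicycle headlamp: a black block with flat sides, 54 mm long (x), 38 mm wide (y), 34 mm high, round clear lens 3 mm proud of its -x end, rubber switch and grey ribs on top. About 80 g. Origin: centre of its underside; z up.
- box_large: The larger plain cardboard carton (a boxed inner tube): 58 mm (x) by 46 mm (y), 62 mm high, strip of pale tape along its top. About 200 g. Origin: centre of its underside; z up.
- box_small: The smaller plain cardboard carton (a boxed inner tube): 44 mm (x) by 32 mm (y), 42 mm high, strip of pale tape along its top. About 130 g. Origin: centre of its underside; z up.
- freewheel: Single-speed freewheel: a dark toothed sprocket 60 mm across and 5 mm thick lying on the bench, with a bright steel round hub 38 mm across standing on its centre up to 34 mm height, dark bore (not a real hole) in the top. Hold it by the hub. About 280 g. Origin: centre of its underside; z up.
- cup: Steel bearing cup, stays where it is: a plain open ring 46 mm across, hole 28 mm, 26 mm high. Loose. Origin: centre of its underside; z up.
- tin: Grease tin, stays where it is: a flat-topped round tin 60 mm across, 36 mm high, grey lid. Loose. Origin: centre of its underside; z up.
- padlock: Brass padlock lying flat, stays where it is: body 40 by 36 by 20 mm with a steel shackle, about 64 mm long along x. Loose. Origin: on its underside, near the middle of its length; z up.
Things that resemble listed ones, but are neither listed nor needed, are in the scene too. Leave any blue look-alike of the freewheel alone. What is shaped like the lamp but turquoise is not meant.

How it is judged:
By the outcome, as a careful person would: the job done as asked, in the order asked, and still so for the second after the job is handed in, with the robot touching nothing.
It also fails if it takes over 128 s, if anything falls off the work surface, if the arm or the gripper's body presses on something with over 40 N, if the wrist force passes 120 N, or if a joint passes its speed limit or range.

## Working session

There is one attempt and no reset: what is moved stays moved. The work goes in short steps, Python scripts to look and compute and a tool call to move; the robot and the scene stay as the last step left them, time stands still between calls to the robot, and variables do not carry over. Pictures are saved under pics/ and viewed, at most 14 in all, crops included, and the job is handed in when it is done.

Besides the shell and the picture viewer there is one more tool, called after "Request:" as name(argument=value, ...), one argument or row to a line, values as JSON. play_rows: Moves the arm, as the interface text tells. Its arguments: {"type":"object","properties":{"increments":{"type":"string"},"grip_force":{"type":"number"}},"required":["increments"]}

```bash
ls; mkdir -p pics; cat > h.py <<'E'
from bench import *
import numpy as np, cv2
from scipy.spatial.transform import Rotation as R
def shot(name,fn):
    s=read_state(); c=camera(name); im=c["color"]
    cv2.imwrite(f"pics/{fn}.png",im[:,:,::-1])
    if name=="wrist":
        T=np.eye(4);T[:3,:3]=R.from_quat(s["eef_rot"]).as_matrix();T[:3,3]=s["ee_pos"]
        W=T@np.array(c["mount"])
    else: W=np.linalg.inv(np.array(c["camera_from_world"]))
    K=np.array([[c["fx"],0,c["cx"]],[0,c["fy"],c["cy"]],[0,0,1]])
    np.savez(f"pics/{fn}.npz",W=W,K=K,im=im)
    return load(fn)
def load(fn):
    d=np.load(f"pics/{fn}.npz"); return d["W"],d["K"],d["im"]
def ray(v,uv):
    W,K=v[:2]; d=W[:3,:3]@np.linalg.inv(K)@np.array([uv[0],uv[1],1.]); return W[:3,3],d
def onplane(v,uv,z):
    o,d=ray(v,uv); return o+d*(z-o[2])/d[2]
def tri(va,a,vb,b):
    o1,d1=ray(va,a);o2,d2=ray(vb,b)
    t=np.linalg.lstsq(np.c_[d1,-d2],o2-o1,rcond=None)[0]
    p,q=o1+t[0]*d1,o2+t[1]*d2
    return (p+q)/2,np.linalg.norm(p-q)
def proj(v,p):
    W,K=v[:2]; q=K@(np.linalg.inv(W)@np.r_[p,1])[:3]; return q[:2]/q[2]
E
python3 - <<'E'
from h import *
for n in("top","side","wrist"):
    v=shot(n,n+"0"); print(n,v[0].round(3).tolist(),v[1].round(1).tolist())
print(read_state())
t=load("top0");s=load("side0")
cv2.imwrite("pics/tb.png",cv2.resize(t[2][:,:,::-1],(800,600),interpolation=cv2.INTER_CUBIC))
cv2.imwrite("pics/sb.png",cv2.resize(s[2][:,:,::-1],(800,600),interpolation=cv2.INTER_CUBIC))
E
```

```text
pics
top [[-0.016, -0.985, 0.169, 0.326], [-1.0, 0.017, 0.008, -0.001], [-0.01, -0.169, -0.986, 1.01], [0.0, 0.0, 0.0, 1.0]] [[465.7, 0.0, 250.2], [0.0, 465.7, 192.6], [0.0, 0.0, 1.0]]
side [[0.952, -0.218, 0.215, 0.295], [-0.306, -0.63, 0.714, -0.706], [-0.02, -0.746, -0.666, 0.72], [0.0, 0.0, 0.0, 1.0]] [[468.3, 0.0, 255.8], [0.0, 468.3, 197.5], [0.0, 0.0, 1.0]]
wrist [[0.248, 0.93, 0.272, 0.08], [0.969, -0.237, -0.07, 0.625], [-0.001, 0.281, -0.96, 0.384], [0.0, 0.0, 0.0, 1.0]] [[330.1, 0.0, 255.9], [0.0, 330.1, 195.9], [0.0, 0.0, 1.0]]
{'time': 0.15, 'joint_positions': array([-1.34362031,  0.33270786, -0.06471063,  1.46069519,  0.02158161,
        1.34991276, -0.08848941]), 'joint_vel': array([ 3.57288778e-04, -1.51734612e-03,  1.50887472e-03, -2.95652530e-03,
       -2.01852097e-05, -1.92730074e-04,  1.20736936e-03]), 'joint_torque': array([ 1.26625237e-03, -6.23627973e+01,  2.48465978e-02, -3.90146613e+01,
       -6.14171242e-02,  3.71835963e-02,  7.21631932e-05]), 'ee_pos': array([0.15441098, 0.60534192, 0.22197391]), 'eef_rot': array([ 1.24547528e-01,  9.92213510e-01, -5.11691597e-04, -5.32599565e-05]), 'ft_force': array([ 0.65326415,  0.44419553, -1.46401796]), 'torque': array([-0.01561045, -0.01144439,  0.0320885 ]), 'grip_force': 0.0, 'width': 0.08729316686775622}
```

View pics/tb.png

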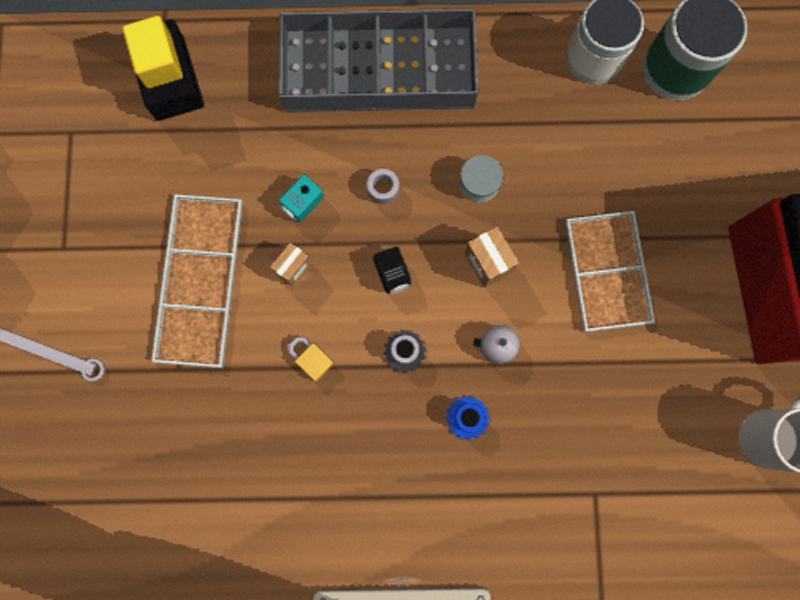

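View pics/sb.png

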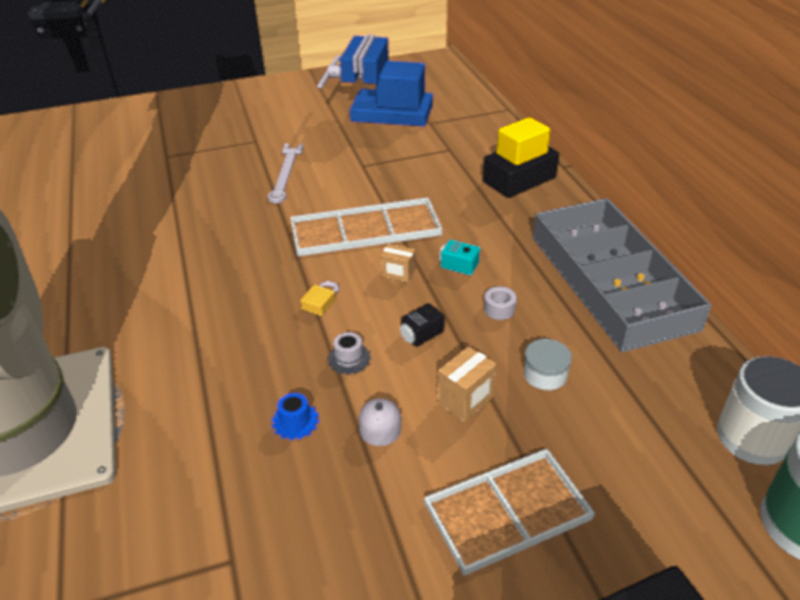

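The top view (800×600) shows: tray_three at left, centre (198,280), and tray_two at right, centre (610,270). Small carton (290,263), lamp (392,270), large carton (492,253), freewheel (405,349), bell (500,344). Cup, tin and padlock are clear of these. The blue and turquoise look-alikes are at (468,417) and (301,198). The side view shows the same things.

```bash
cat > m1.py <<'E'
from h import *
t=load("top0");s=load("side0"); k=0.64
def hsv(v): return cv2.cvtColor(v[2],cv2.COLOR_RGB2HSV).astype(int)
def blob(v,seed,fn,r=26):
    H=hsv(v); m=fn(H[...,0],H[...,1],H[...,2]).astype(np.uint8)
    x,y=[int(a*k) for a in seed]; w=np.zeros_like(m); w[max(0,y-r):y+r,max(0,x-r):x+r]=1
    n,l,st,c=cv2.connectedComponentsWithStats(m*w,connectivity=8)
    ok=[i for i in range(1,n) if st[i,4]>=6]
    i=min(ok,key=lambda i:np.hypot(*(c[i]-[x,y]))-0.0*st[i,4])
    return c[i],st[i,4],cv2.findContours((l==i).astype(np.uint8),cv2.RETR_EXTERNAL,cv2.CHAIN_APPROX_NONE)[0][0][:,0]
white=lambda h,S,V:(S<60)&(V>190)
dark=lambda h,S,V:(V<60)
for n,a,b,f in [("box_large tape",(493,250),(470,368),white),("box_small tape",(290,263),(399,250),white),
  ("bore",(405,349),(347,340),dark),("bellcap",(500,344),(379,406),lambda h,S,V:V<95),("lamp",(392,270),(423,322),lambda h,S,V:V<55)]:
    A,B=blob(t,a,f,14),blob(s,b,f,18)
    p,e=tri(t,A[0],s,B[0]); print(n,(A[0]/k).round(),A[1],(B[0]/k).round(),B[1],p.round(4),"gap",round(e,4))
tr=lambda h,S,V:(S<70)&(V>110)
for n,a,b in [("three",[(174,195),(242,200),(222,367),(153,362)],[(432,200),(441,236),(300,254),(292,216)]),
              ("two",[(567,218),(634,212),(653,323),(586,330)],[(548,453),(592,515),(462,570),(427,496)])]:
    P=[];
    for x,y in zip(a,b):
        p,e=tri(t,np.array(x)*k,s,np.array(y)*k); q=onplane(t,np.array(x)*k,.012); P.append(q); print(n,p.round(3),round(e,3),q.round(3))
    P=np.array(P); print(n,"centre",P.mean(0).round(4),"sides",[round(np.linalg.norm(P[i]-P[i-1]),3) for i in range(4)])
rows=[]
for v,L in((t,[(492,253),(290,263),(405,349),(500,344),(392,270)]),(s,[(467,383),(398,263),(349,350),(380,420),(423,325)])):
    rows.append(np.hstack([cv2.resize(cv2.getRectSubPix(v[2],(40,40),(x*k,y*k)),(160,160),interpolation=cv2.INTER_NEAREST) for x,y in L]))
cv2.imwrite("pics/mos.png",np.vstack(rows)[:,:,::-1])
E
python3 m1.py
```

```text
box_large tape [493. 252.] 153 [466. 366.] 145 [ 0.5524 -0.13    0.0627] gap 0.0006
box_small tape [288. 261.] 77 [398. 251.] 44 [0.5505 0.1462 0.0424] gap 0.0002
bore [404. 348.] 93 [347. 341.] 45 [ 0.4287 -0.0099  0.0343] gap 0.0007
bellcap [502. 341.] 15 [378. 405.] 8 [ 0.4346 -0.1398  0.044 ] gap 0.0004
lamp [390. 267.] 372 [426. 324.] 336 [0.5462 0.0071 0.0151] gap 0.0035
three [0.664 0.318 0.002] 0.008 [0.657 0.315 0.012]
three [ 0.651  0.221 -0.004] 0.003 [0.647 0.218 0.012]
three [0.413 0.243 0.002] 0.005 [0.409 0.241 0.012]
three [0.42  0.335 0.014] 0.005 [0.418 0.336 0.012]
three centre [0.5328 0.2775 0.012 ] sides [np.float64(0.24), np.float64(0.098), np.float64(0.239), np.float64(0.096)]
two [ 0.613 -0.245  0.007] 0.0 [ 0.612 -0.244  0.012]
two [ 0.619 -0.339  0.012] 0.0 [ 0.619 -0.339  0.012]
two [ 0.46  -0.354  0.011] 0.0 [ 0.46  -0.354  0.012]
two [ 0.453 -0.261  0.015] 0.003 [ 0.452 -0.261  0.012]
two centre [ 0.5358 -0.2994  0.012 ] sides [np.float64(0.161), np.float64(0.095), np.float64(0.16), np.float64(0.093)]
```

View pics/mos.png

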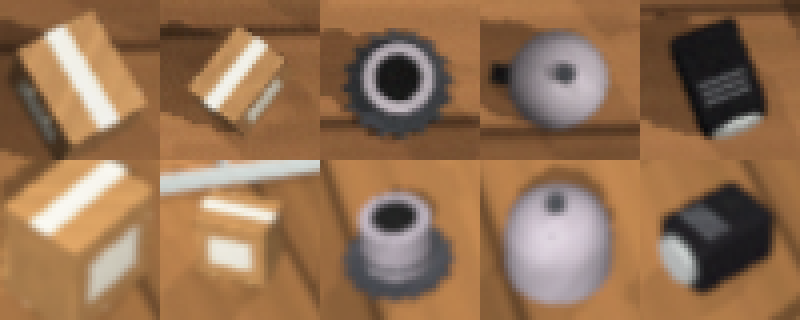

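The crops show cartons with tape along their long axis, a clean hub bore, the bell's lever pointing to +y, and the lamp lens towards −x. The triangulated heights (62.7, 42.4, 34.3 and 44 mm) agree with the text. I'll work out the yaws and the first move, which goes towards tray_three.

```bash
cat > go.py <<'E'
import sys
from h import *
def rel(x,y,z,th):
    s=read_state(); Rm=R.from_quat(s["eef_rot"]); t=np.radians(th)
    Y=np.array([np.cos(t),np.sin(t),0]); Z=np.array([0,0,-1.]); X=np.cross(Y,Z)
    Rt=R.from_matrix(np.c_[X,Y,Z])
    rv=(Rm.inv()*Rt).as_rotvec(); d=Rm.inv().apply(np.array([x,y,z])-s["ee_pos"])
    ycur=Rm.apply([0,1,0]); print("t",round(s["time"],2),"pos",s["ee_pos"].round(4),"th",round(np.degrees(np.arctan2(ycur[1],ycur[0])),1),"j7",round(s["joint_positions"][6],2),"w",round(s["width"],4),"gf",round(s["grip_force"],1),"F",s["ft_force"].round(1))
    print("ROW",*rv.round(3),*d.round(4),"rows>=",int(np.ceil(max(np.linalg.norm(d)/.05,np.degrees(np.linalg.norm(rv))/8.59))))
if __name__=="__main__": rel(*map(float,sys.argv[1:5]))
E
python3 - <<'E'
exec(open("m1.py").read().split("for n,a,b,f")[0])
for n,a,z,f in [("large",(493,250),.062,white),("small",(290,263),.042,white),("lamp",(390,267),.034,lambda h,S,V:V<55)]:
    A=blob(t,a,f,20); r=cv2.boxPoints(cv2.minAreaRect(A[2].astype(np.float32)))
    P=np.array([onplane(t,p,z) for p in r]); E=[P[i]-P[i-1] for i in range(4)]
    print(n,[(round(np.linalg.norm(e),3),round(np.degrees(np.arctan2(e[1],e[0]))%180,1)) for e in E[:2]],P.mean(0).round(4))
l=onplane(t,np.array([502/4-480/4-20+500*k,75/4-20+344*k]),.005); print("lever",l, np.degrees(np.arctan2(l[1]+.1398,l[0]-.4346)))
# cork bays
ck=lambda n:None
for nm,ta,sa in [("3far",(207,225),(410,218)),("3mid",(200,280),(364,226)),("3near",(192,335),(318,233)),("2far",(607,242),(540,492)),("2near",(615,297),(477,520))]:
    out=[]
    for v,q in((t,ta),(s,sa)):
        H=hsv(v); fr=(H[...,1]<95)&(H[...,2]>90); m=(~fr).astype(np.uint8)
        n,l,st,c=cv2.connectedComponentsWithStats(m,connectivity=4); i=l[int(q[1]*k),int(q[0]*k)]; out.append((c[i],st[i,4]))
    p,e=tri(t,out[0][0],s,out[1][0]); print(nm,out[0][1],out[1][1],p.round(4),round(e,4),onplane(t,out[0][0],.003).round(4))
E
python3 go.py .48 .28 .22 30
```

```text
large [(np.float64(0.059), np.float64(27.6)), (np.float64(0.012), np.float64(119.7))] [ 0.5528 -0.1302  0.062 ]
small [(np.float64(0.008), np.float64(50.4)), (np.float64(0.044), np.float64(141.9))] [0.5506 0.1462 0.042 ]
lamp [(np.float64(0.056), np.float64(20.6)), (np.float64(0.038), np.float64(111.3))] [0.538  0.0062 0.034 ]
lever [ 0.43860715 -0.11159797  0.005     ] 81.91314036238239
3far 1183 401 [0.6124 0.272  0.0066] 0.0005 [0.6132 0.273  0.003 ]
3mid 1239 423 [0.5336 0.2797 0.0065] 0.0004 [0.5341 0.2807 0.003 ]
3near 1287 436 [0.4551 0.2873 0.0063] 0.0007 [0.4552 0.2882 0.003 ]
2far 1255 1558 [ 0.5755 -0.2959  0.0067] 0.0008 [ 0.5761 -0.2968  0.003 ]
2near 1297 1709 [ 0.4973 -0.3039  0.0058] 0.0008 [ 0.4974 -0.3047  0.003 ]
t 0.15 pos [0.1544 0.6053 0.222 ] th 75.7 j7 -0.09 w 0.0873 gf 0.0 F [ 0.7  0.4 -1.5]
ROW -0.001 0.0 0.797 -0.3959 -0.2348 0.0022 rows>= 10
```

Request:
play_rows(
  increments="0 0 0.797 -0.396 -0.235 0.002 1;0 0 0.797 -0.396 -0.235 0.002 1;0 0 0.797 -0.396 -0.235 0.002 1;0 0 0.797 -0.396 -0.235 0.002 1;0 0 0.797 -0.396 -0.235 0.002 1;0 0 0.797 -0.396 -0.235 0.002 1;0 0 0.797 -0.396 -0.235 0.002 1;0 0 0.797 -0.396 -0.235 0.002 1",
  grip_force=15,
)

```text
time: 0.95
ee_pos: [0.4383, 0.3211, 0.2209]
eef_rot: [0.5, 0.866, 0.0, -0.0]
ft_force: [0.4, -0.2, -0.6]
width: 0.0869
grip_force: 0.0
```

```bash
python3 go.py .45 -.139 .15 -8
```

```text
t 0.95 pos [0.4383 0.3211 0.2209] th 30.0 j7 -0.16 w 0.0869 gf 0.0 F [ 0.4 -0.2 -0.6]
ROW 0.0 -0.0 0.664 -0.4042 -0.2202 0.0707 rows>= 10
```

Request:
play_rows(
  increments="0 0 0.664 -0.404 -0.220 0.071 1;0 0 0.664 -0.404 -0.220 0.071 1;0 0 0.664 -0.404 -0.220 0.071 1;0 0 0.664 -0.404 -0.220 0.071 1;0 0 0.664 -0.404 -0.220 0.071 1;0 0 0.664 -0.404 -0.220 0.071 1;0 0 0.664 -0.404 -0.220 0.071 1;0 0 0.664 -0.404 -0.220 0.071 1",
)

```text
time: 1.75
ee_pos: [0.4469, -0.0743, 0.1596]
eef_rot: [0.755, 0.656, 0.0, -0.0]
ft_force: [1.6, 0.3, 0.3]
width: 0.0869
grip_force: 0.0
```

```bash
python3 go.py .4346 -.139 .12 -8
```

```text
t 1.75 pos [ 0.4469 -0.0743  0.1596] th -8.0 j7 -0.09 w 0.0869 gf 0.0 F [1.6 0.3 0.3]
ROW 0.001 -0.001 -0.0 -0.0658 -0.0032 0.0395 rows>= 2
```

Request:
play_rows(
  increments="0 0 0 -0.066 -0.003 0.04 1;0 0 0 -0.066 -0.003 0.04 1;0 0 0 -0.066 -0.003 0.04 1;0 0 0 -0.066 -0.003 0.04 1",
)

```text
time: 2.15
ee_pos: [0.435, -0.1372, 0.1197]
eef_rot: [0.755, 0.656, -0.0, -0.0]
ft_force: [0.1, 0.4, 0.0]
width: 0.087
grip_force: 0.0
```

```bash
python3 -c "
from h import *
shot('wrist','w1');shot('top','t1')
a=cv2.imread('pics/w1.png');b=cv2.imread('pics/t1.png')
cv2.imwrite('pics/w1b.png',cv2.resize(np.hstack([a,b]),(800,300)))
"; python3 go.py .4346 -.139 .010 -8
```

```text
t 2.25 pos [ 0.4358 -0.1362  0.1202] th -7.9 j7 0.1 w 0.087 gf 0.0 F [ 0.8 -0.5  0.5]
ROW 0.001 -0.0 0.001 -0.003 -0.0009 0.1102 rows>= 3
```

View pics/w1b.png

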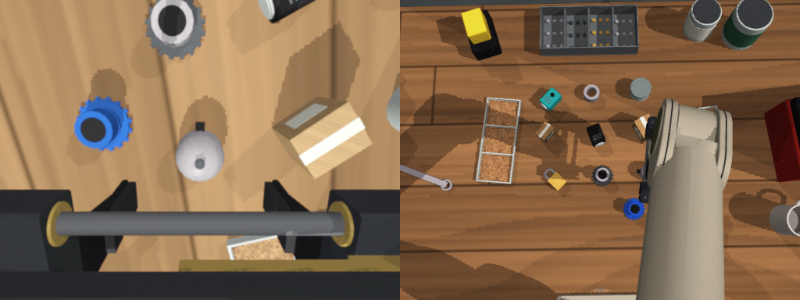

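The wrist picture shows the bell between the open fingers, with its cap at (200,163) and lever at (200,127), pointing along the image column and so square to the grip axis.

```bash
python3 - <<'E'
from h import *
v=load("w1");t=load("top0")
f=1.28
print(onplane(v,(200*f,163*f),.045), tri(v,(200*f,163*f),t,np.array([502,341])*.64), onplane(v,(200*f,127*f),.004))
E
```

```text
[ 0.43532715 -0.13948127  0.045     ] (array([ 0.43522593, -0.14035422,  0.04242661]), np.float64(5.8536975527201726e-05)) [ 0.43920274 -0.11206442  0.004     ]
```

Request:
play_rows(
  increments="0 0 0 -0.003 -0.001 0.05 1;0 0 0 -0.003 -0.001 0.09 1;0 0 0 -0.003 -0.001 0.11 1;0 0 0 -0.003 -0.001 0.11 1;0 0 0 -0.003 -0.001 0.11 1;0 0 0 -0.003 -0.001 0.11 0;0 0 0 -0.003 -0.001 0.11 0;0 0 0 -0.003 -0.001 0.11 0",
  grip_force=15,
)

```text
time: 3.05
ee_pos: [0.4346, -0.14, 0.0107]
eef_rot: [0.755, 0.656, 0.001, 0.0]
ft_force: [0.2, 0.0, -0.2]
width: 0.0703
grip_force: 0.0
```

Request:
play_rows(
  increments="0 0 0 0 0 0 0;0 0 0 0 0 0 0;0 0 0 0 0 0 0",
)

```text
time: 3.35
ee_pos: [0.4339, -0.1401, 0.0099]
eef_rot: [0.755, 0.656, 0.0, -0.0]
ft_force: [-0.5, 0.8, 3.0]
width: 0.0517
grip_force: 15.0
```

```bash
python3 go.py .6124 .273 .12 -51
```

```text
t 3.35 pos [ 0.4339 -0.1401  0.0099] th -8.0 j7 0.29 w 0.0517 gf 15.0 F [-0.5  0.8  3. ]
ROW 0.0 -0.0 0.75 0.434 0.1192 -0.11 rows>= 10
```

Request:
play_rows(
  increments="0 0 0 0 0 -0.04 0;0 0 0 0 0 -0.08 0;0 0 0.1 0.03 0.01 -0.11 0;0 0 0.75 0.434 0.119 -0.11 0;0 0 0.75 0.434 0.119 -0.11 0;0 0 0.75 0.434 0.119 -0.11 0;0 0 0.75 0.434 0.119 -0.11 0;0 0 0.75 0.434 0.119 -0.11 0",
)

```text
time: 4.15
ee_pos: [0.5449, 0.1165, 0.1196]
eef_rot: [0.944, 0.331, -0.0, -0.0]
ft_force: [0.4, -1.6, -0.4]
width: 0.0513
grip_force: 15.0
```

```bash
python3 go.py .6124 .273 .12 -51
```

```text
t 4.15 pos [0.5449 0.1165 0.1196] th -51.3 j7 -1.02 w 0.0513 gf 15.0 F [ 0.4 -1.6 -0.4]
ROW -0.0 -0.0 -0.006 0.1505 -0.08 -0.0003 rows>= 4
```

Request:
play_rows(
  increments="0 0 0 0.15 -0.08 0 0;0 0 0 0.15 -0.08 0 0;0 0 0 0.15 -0.08 0 0;0 0 0 0.15 -0.08 0 0;0 0 0 0.15 -0.08 0 0;0 0 0 0.15 -0.08 0 0",
)

```text
time: 4.75
ee_pos: [0.6106, 0.2703, 0.1191]
eef_rot: [0.943, 0.334, -0.001, 0.001]
ft_force: [-0.0, -0.5, -2.1]
width: 0.0519
grip_force: 15.0
```

```bash
python3 -c "
from h import *
shot('wrist','w2');shot('top','t2');shot('side','s2')
"; python3 - <<'E'
import sys; sys.path.insert(0,'.')
from h import *
a=[load(n)[2][:,:,::-1] for n in('w2','t2','s2')]
cv2.imwrite('pics/w2b.png',np.vstack([np.hstack([cv2.resize(a[0],(400,300)),cv2.resize(a[1],(400,300))]),np.hstack([cv2.resize(a[2],(400,300)),cv2.resize(a[2][100:220,140:300],(400,300))])]))
E
python3 go.py .6124 .273 .014 -51
```

```text
t 4.9 pos [0.6108 0.2693 0.12  ] th -51.1 j7 -1.17 w 0.0515 gf 15.0 F [ 0.3 -0.4 -0.6]
ROW 0.0 0.0 -0.002 0.0036 -0.0019 0.106 rows>= 3
```

View pics/w2b.png

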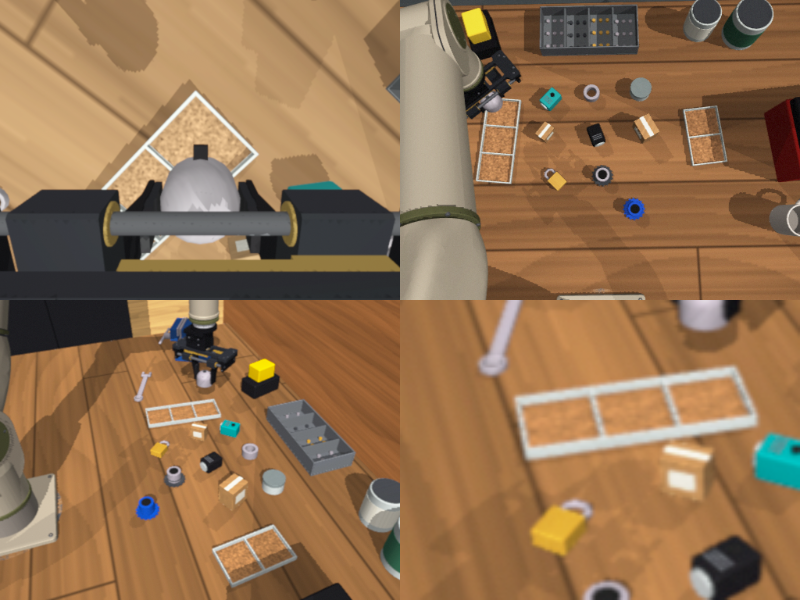

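The wrist picture shows the bell held upright with its lever towards the camera. The far bay's outer corners are at (195,92) and (258,154). I'll check these against the tray estimate.

```bash
python3 - <<'E'
from h import *
v=load("w2");f=1.28;t=load("top0")
a=np.radians(-5.5);c=np.array([.5336,.279]);Rm=np.array([[np.cos(a),-np.sin(a)],[np.sin(a),np.cos(a)]])
for px,l in(((195,92),(.12,.048)),((258,154),(.12,-.048))):
    print(onplane(v,np.array(px)*f,.012).round(4),(c+Rm@l).round(4))
print(tri(v,np.array((195,92))*f,t,np.array((174,195))*.64),tri(v,np.array((258,154))*f,t,np.array((242,200))*.64))
print(c+Rm@[.079,0],c+Rm@[-.079,0])
E
```

```text
[0.6569 0.3138 0.012 ] [0.6576 0.3153]
[0.6487 0.2192 0.012 ] [0.6484 0.2197]
(array([0.65655546, 0.31432486, 0.01381098]), np.float64(0.001337578586439914)) (array([0.64837144, 0.21824345, 0.00922926]), np.float64(0.00016928498849278991))
[0.6122363  0.27142819] [0.4549637  0.28657181]
```

Request:
play_rows(
  increments="0 0 0 0.003 0 0.05 0;0 0 0 0.003 0 0.085 0;0 0 0 0.003 0 0.1 0;0 0 0 0.003 0 0.104 0;0 0 0 0.003 0 0.106 0;0 0 0 0.003 0 0.106 0;0 0 0 0.003 0 0.106 0",
)

```text
time: 5.6
ee_pos: [0.6141, 0.2733, 0.0156]
eef_rot: [0.943, 0.334, 0.001, -0.0]
ft_force: [-0.4, -0.2, -1.2]
width: 0.0515
grip_force: 15.0
```

```bash
python3 go.py .6122 .2715 .0127 -51
```

```text
t 5.6 pos [0.6141 0.2733 0.0156] th -51.0 j7 -1.13 w 0.0515 gf 15.0 F [-0.4 -0.2 -1.2]
ROW 0.0 -0.003 0.0 -0.0026 0.0002 0.0029 rows>= 1
```

Request:
play_rows(
  increments="0 0 0 -0.002 0 0.001 0;0 0 0 -0.002 0 0.002 0;0 0 0 -0.002 0 0.002 0;0 0 0 -0.002 0 0.002 0",
)

```text
time: 6.0
ee_pos: [0.6119, 0.2717, 0.013]
eef_rot: [0.943, 0.334, 0.0, -0.0]
ft_force: [-4.0, -1.5, 7.3]
width: 0.0516
grip_force: 15.0
```

```bash
python3 go.py .6122 .2715 .0127 -51
```

```text
t 6.0 pos [0.6119 0.2717 0.013 ] th -51.0 j7 -1.12 w 0.0516 gf 15.0 F [-4.  -1.5  7.3]
ROW -0.0 -0.001 -0.0 0.0002 0.0003 0.0003 rows>= 1
```

Request:
play_rows(
  increments="0 0 0 0 0 0 0.69;0 0 0 0 0 0 0.69;0 0 0 0 0 0 0.69;0 0 0 0 0 -0.02 0.69;0 0 0 0 0 -0.05 0.69;0 0 0 0 0 -0.1 0.8;0 0 0 0 0 -0.11 1;0 0 0 0 0 -0.11 1",
)

```text
time: 6.8
ee_pos: [0.6129, 0.2721, 0.1242]
eef_rot: [0.943, 0.334, 0.002, -0.0]
ft_force: [0.5, 0.8, -0.2]
width: 0.0764
grip_force: 0.0
```

```bash
python3 go.py .545 .007 .12 -71
```

```text
t 6.8 pos [0.6129 0.2721 0.1242] th -51.0 j7 -1.17 w 0.0764 gf 0.0 F [ 0.5  0.8 -0.2]
ROW -0.0 -0.004 0.349 -0.2196 0.1633 0.0033 rows>= 6
```

Request:
play_rows(
  increments="0 0 0.349 -0.22 0.163 0.003 1;0 0 0.349 -0.22 0.163 0.003 1;0 0 0.349 -0.22 0.163 0.003 1;0 0 0.349 -0.22 0.163 0.003 1;0 0 0.349 -0.22 0.163 0.003 1;0 0 0.349 -0.22 0.163 0.003 1;0 0 0.349 -0.22 0.163 0.003 1;0 0 0.349 -0.22 0.163 0.003 1",
)

```text
time: 7.6
ee_pos: [0.5426, 0.0067, 0.1177]
eef_rot: [0.986, 0.165, -0.001, -0.0]
ft_force: [0.3, 0.4, 0.1]
width: 0.0869
grip_force: 0.0
```

```bash
python3 - <<'E'
from h import *
v=shot('wrist','w3');shot('top','t3');shot('side','s3')
a=[load(n)[2][:,:,::-1] for n in('w3','t3','s3')]
cv2.imwrite('pics/w3b.png',np.vstack([np.hstack([cv2.resize(a[0],(400,300)),cv2.resize(a[1],(400,300))]),np.hstack([cv2.resize(a[0][100:250,156:356],(400,300),interpolation=2),cv2.resize(a[2][100:220,140:300],(400,300))])]))
E
python3 go.py .545 .007 .010 -71
```

```text
t 7.75 pos [0.5432 0.008  0.1181] th -70.9 j7 -1.14 w 0.0873 gf 0.0 F [ 0.4 -0.1  0.7]
ROW -0.0 0.001 0.002 0.0015 0.0016 0.1081 rows>= 3
```

View pics/w3b.png

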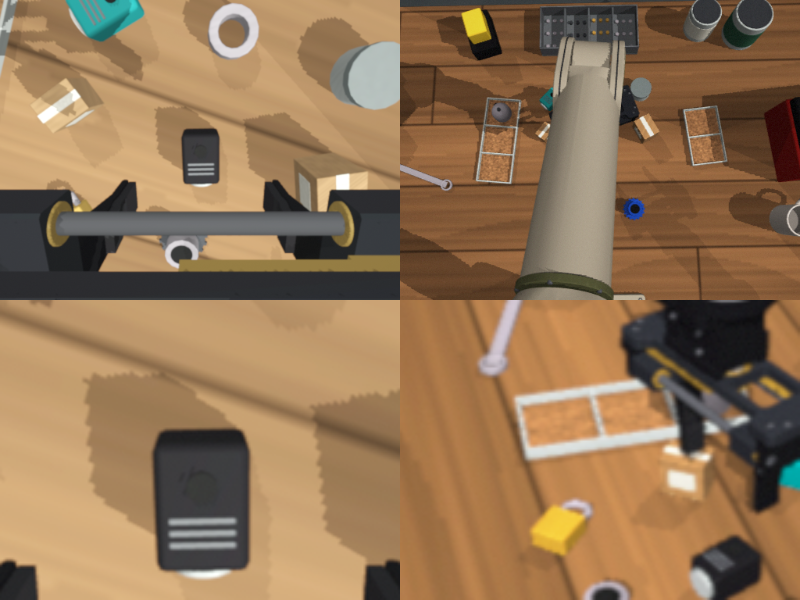

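The bell stands in the far bay, with its lever on the diagonal. The lamp is square to the gripper, with the centre of its top face at crop pixel (202,507).

```bash
python3 - <<'E'
from h import *
v=load("w3")
P=[onplane(v,(156+x/2,100+(y-300)/2),.034) for x,y in((202,507),(156,507),(248,507),(202,447),(202,568))]
print(np.array(P).round(4), np.linalg.norm(P[1]-P[2]),np.linalg.norm(P[3]-P[4]))
E
```

```text
[[ 0.5422  0.0056  0.034 ]
 [ 0.5364  0.0227  0.034 ]
 [ 0.5481 -0.0114  0.034 ]
 [ 0.5649  0.0135  0.034 ]
 [ 0.5179 -0.0027  0.034 ]] 0.035987064668439706 0.04973294307542409
```

Request:
play_rows(
  increments="0 0 0 -0.001 0.001 0.05 1;0 0 0 -0.001 0.001 0.09 1;0 0 0 -0.001 0.001 0.107 1;0 0 0 -0.001 0.001 0.107 1;0 0 0 -0.001 0.001 0.107 0;0 0 0 -0.001 0.001 0.107 0;0 0 0 -0.001 0.001 0.107 0;0 0 0 -0.001 0.001 0.107 0",
)

```text
time: 8.55
ee_pos: [0.5432, 0.0055, 0.0127]
eef_rot: [0.986, 0.165, 0.001, -0.0]
ft_force: [-0.1, -0.1, 0.2]
width: 0.0627
grip_force: 0.0
```

Request:
play_rows(
  increments="0 0 0 0 0 0 0;0 0 0 0 0 0 0;0 0 0 0 0 0 0;0 0 0 0 0 0 0",
)

```text
time: 8.95
ee_pos: [0.5426, 0.0053, 0.0119]
eef_rot: [0.986, 0.165, 0.0, -0.0]
ft_force: [-0.5, -0.5, 2.1]
width: 0.038
grip_force: 15.0
```

```bash
python3 go.py .455 .2866 .12 -5.5
```

```text
t 8.95 pos [0.5426 0.0053 0.0119] th -71.0 j7 -1.04 w 0.038 gf 15.0 F [-0.5 -0.5  2.1]
ROW -0.0 -0.0 -1.143 0.0088 -0.2946 -0.1081 rows>= 8
```

Request:
play_rows(
  increments="0 0 0 0 0 -0.04 0;0 0 0 0 0 -0.08 0;0 0 -0.15 0.001 -0.03 -0.108 0;0 0 -1.143 0.009 -0.295 -0.108 0;0 0 -1.143 0.009 -0.295 -0.108 0;0 0 -1.143 0.009 -0.295 -0.108 0;0 0 -1.143 0.009 -0.295 -0.108 0;0 0 -1.143 0.009 -0.295 -0.108 0",
)

```text
time: 9.75
ee_pos: [0.4585, 0.2744, 0.12]
eef_rot: [0.815, 0.58, 0.0, -0.0]
ft_force: [1.2, 0.3, -1.0]
width: 0.038
grip_force: 15.0
```

```bash
python3 go.py .455 .2866 .12 -5.5
```

```text
t 9.75 pos [0.4585 0.2744 0.12  ] th -19.1 j7 -0.85 w 0.038 gf 15.0 F [ 1.2  0.3 -1. ]
ROW 0.0 -0.001 -0.237 0.0104 -0.0073 -0.0 rows>= 2
```

Request:
play_rows(
  increments="0 0 -0.237 0.010 -0.007 0 0;0 0 -0.237 0.010 -0.007 0 0;0 0 -0.237 0.010 -0.007 0.03 0;0 0 -0.237 0.010 -0.007 0.06 0;0 0 -0.237 0.010 -0.007 0.09 0;0 0 -0.237 0.010 -0.007 0.1 0;0 0 -0.237 0.010 -0.007 0.1 0;0 0 -0.237 0.010 -0.007 0.1 0",
)

```text
time: 10.55
ee_pos: [0.4569, 0.2847, 0.0209]
eef_rot: [0.742, 0.67, 0.001, 0.0]
ft_force: [-0.1, -0.4, -0.5]
width: 0.0381
grip_force: 15.0
```

```bash
python3 go.py .455 .2866 .0148 -5.5
```

```text
t 10.55 pos [0.4569 0.2847 0.0209] th -5.9 j7 -0.58 w 0.0381 gf 15.0 F [-0.1 -0.4 -0.5]
ROW 0.001 -0.001 -0.006 0.0017 -0.0021 0.0061 rows>= 1
```

Request:
play_rows(
  increments="0 0 0 0.002 -0.002 0.003 0;0 0 0 0.002 -0.002 0.005 0;0 0 0 0.002 -0.002 0.006 0;0 0 0 0.002 -0.002 0.006 0;0 0 0 0.002 -0.002 0.006 0",
)

```text
time: 11.05
ee_pos: [0.4546, 0.2873, 0.0148]
eef_rot: [0.742, 0.67, 0.001, -0.0]
ft_force: [-3.3, -1.2, 7.2]
width: 0.0382
grip_force: 15.0
```

```bash
python3 go.py .455 .2866 .0148 -5.5
```

```text
t 11.05 pos [0.4546 0.2873 0.0148] th -5.8 j7 -0.58 w 0.0382 gf 15.0 F [-3.3 -1.2  7.2]
ROW 0.0 -0.001 -0.006 -0.0006 0.0005 0.0 rows>= 1
```

Request:
play_rows(
  increments="0 0 0 0 0 0 0.65;0 0 0 0 0 0 0.65;0 0 0 0 0 0 0.65;0 0 0 0 0 -0.03 0.65;0 0 0 0 0 -0.07 0.65;0 0 0 0 0 -0.11 0.8;0 0 0 0 0 -0.13 1;0 0 0 0 0 -0.13 1",
)

```text
time: 11.85
ee_pos: [0.456, 0.2876, 0.147]
eef_rot: [0.742, 0.67, 0.003, -0.0]
ft_force: [-0.2, 0.5, -0.3]
width: 0.0733
grip_force: 0.0
```

```bash
python3 go.py .5525 -.130 .14 -62
```

```text
t 11.85 pos [0.456  0.2876 0.147 ] th -5.9 j7 -0.66 w 0.0733 gf 0.0 F [-0.2  0.5 -0.3]
ROW 0.001 -0.006 0.98 -0.4056 0.1386 0.0057 rows>= 9
```

Request:
play_rows(
  increments="0 0 0.98 -0.406 0.139 0.006 1;0 0 0.98 -0.406 0.139 0.006 1;0 0 0.98 -0.406 0.139 0.006 1;0 0 0.98 -0.406 0.139 0.006 1;0 0 0.98 -0.406 0.139 0.006 1;0 0 0.98 -0.406 0.139 0.006 1;0 0 0.98 -0.406 0.139 0.006 1;0 0 0.98 -0.406 0.139 0.006 1",
)

```text
time: 12.65
ee_pos: [0.5445, -0.1048, 0.1373]
eef_rot: [0.971, 0.241, -0.0, -0.0]
ft_force: [0.6, 1.3, -0.2]
width: 0.0869
grip_force: 0.0
```

```bash
python3 go.py .5525 -.130 .14 -62
```

```text
t 12.65 pos [ 0.5445 -0.1048  0.1373] th -62.1 j7 -0.77 w 0.0869 gf 0.0 F [ 0.6  1.3 -0.2]
ROW -0.0 0.001 -0.002 -0.0047 0.026 -0.0027 rows>= 1
```

Request:
play_rows(
  increments="0 0 0 -0.005 0.026 -0.003 1;0 0 0 -0.005 0.026 -0.003 1;0 0 0 -0.005 0.026 -0.003 1;0 0 0 -0.005 0.026 -0.003 1",
)

```text
time: 13.05
ee_pos: [0.5522, -0.127, 0.1404]
eef_rot: [0.97, 0.243, -0.001, -0.0]
ft_force: [-1.3, -0.4, 0.1]
width: 0.0869
grip_force: 0.0
```

```bash
python3 - <<'E'
from h import *
v=shot('wrist','w4');shot('top','t4');shot('side','s4')
a=[load(n)[2][:,:,::-1] for n in('w4','t4','s4')]
cv2.imwrite('pics/w4b.png',np.vstack([np.hstack([cv2.resize(a[0],(400,300)),cv2.resize(a[1],(400,300))]),np.hstack([cv2.resize(a[0][100:250,156:356],(400,300),interpolation=2),cv2.resize(a[2][100:220,140:300],(400,300))])]))
E
python3 go.py .5525 -.130 .020 -62
```

```text
t 13.2 pos [ 0.5525 -0.1269  0.1409] th -61.9 j7 -0.71 w 0.0872 gf 0.0 F [-0.9  0.7  0.5]
ROW -0.001 -0.0 0.002 -0.0015 0.0028 0.1209 rows>= 3
```

View pics/w4b.png

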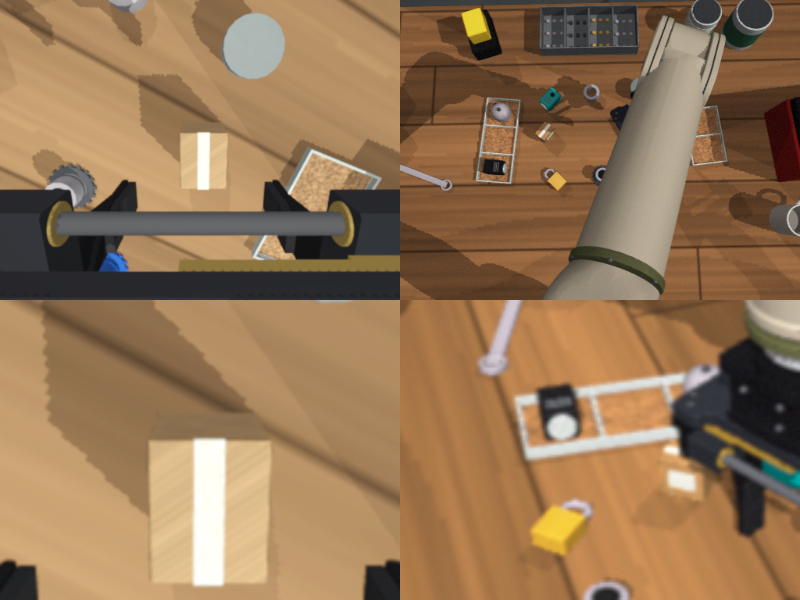

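The lamp stands in the near bay, and the large carton is square between the fingers with its top centre at crop (210,511).

```bash
python3 - <<'E'
from h import *
v=load("w4")
P=[onplane(v,(156+x/2,100+(y-300)/2),.062) for x,y in((210,511),(149,511),(270,511),(210,439),(210,584))]
print(np.array(P).round(4), np.linalg.norm(P[1]-P[2]),np.linalg.norm(P[3]-P[4]))
E
```

```text
[[ 0.5537 -0.1308  0.062 ]
 [ 0.5426 -0.1101  0.062 ]
 [ 0.5645 -0.1511  0.062 ]
 [ 0.5784 -0.1174  0.062 ]
 [ 0.5269 -0.1452  0.062 ]] 0.046388971734770926 0.05852379555984494
```

Request:
play_rows(
  increments="0 0 0 -0.001 0.004 0.04 1;0 0 0 -0.001 0.004 0.08 1;0 0 0 -0.001 0.004 0.11 1;0 0 0 -0.001 0.004 0.121 1;0 0 0 -0.001 0.004 0.121 1;0 0 0 -0.001 0.004 0.121 0;0 0 0 -0.001 0.004 0.121 0;0 0 0 -0.001 0.004 0.121 0",
  grip_force=20,
)

```text
time: 14.0
ee_pos: [0.5545, -0.1323, 0.0215]
eef_rot: [0.97, 0.242, 0.001, 0.0]
ft_force: [0.6, -0.5, 0.2]
width: 0.0704
grip_force: 0.0
```

Request:
play_rows(
  increments="0 0 0 0 0 0 0;0 0 0 0 0 0 0;0 0 0 0 0 0 0;0 0 0 0 0 0 0",
)

```text
time: 14.4
ee_pos: [0.5535, -0.132, 0.0203]
eef_rot: [0.97, 0.242, -0.0, -0.0]
ft_force: [-2.1, 1.2, 3.4]
width: 0.0462
grip_force: 20.0
```

```bash
python3 go.py .5336 .279 .14 -5.5
```

```text
t 14.4 pos [ 0.5535 -0.132   0.0203] th -62.0 j7 -0.6 w 0.0462 gf 20.0 F [-2.1  1.2  3.4]
ROW -0.001 -0.0 -0.986 0.1755 -0.3723 -0.1194 rows>= 9
```

Request:
play_rows(
  increments="0 0 0 0 0 -0.04 0;0 0 0 0 0 -0.08 0;0 0 -0.1 0.018 -0.03 -0.11 0;0 0 -0.986 0.176 -0.372 -0.12 0;0 0 -0.986 0.176 -0.372 -0.12 0;0 0 -0.986 0.176 -0.372 -0.12 0;0 0 -0.986 0.176 -0.372 -0.12 0;0 0 -0.986 0.176 -0.372 -0.12 0",
)

```text
time: 15.2
ee_pos: [0.5407, 0.154, 0.1368]
eef_rot: [0.782, 0.623, 0.0, -0.0]
ft_force: [0.2, -0.0, -1.7]
width: 0.0459
grip_force: 20.0
```

```bash
python3 go.py .5336 .279 .14 -5.5
```

```text
t 15.2 pos [0.5407 0.154  0.1368] th -12.9 j7 -0.45 w 0.0459 gf 20.0 F [ 0.2 -0.  -1.7]
ROW -0.0 -0.0 -0.13 0.1203 -0.035 -0.0032 rows>= 3
```

Request:
play_rows(
  increments="0 0 -0.13 0.12 -0.035 -0.003 0;0 0 -0.13 0.12 -0.035 -0.003 0;0 0 -0.13 0.12 -0.035 -0.003 0;0 0 -0.13 0.12 -0.035 -0.003 0;0 0 -0.13 0.12 -0.035 0.03 0;0 0 -0.13 0.12 -0.035 0.07 0;0 0 -0.13 0.12 -0.035 0.09 0;0 0 -0.13 0.12 -0.035 0.09 0",
)

```text
time: 16.0
ee_pos: [0.5329, 0.2746, 0.0435]
eef_rot: [0.743, 0.67, -0.003, -0.0]
ft_force: [-0.0, 0.2, -2.5]
width: 0.0458
grip_force: 20.0
```

```bash
python3 go.py .5336 .279 .023 -5.5
```

```text
t 16.0 pos [0.5329 0.2746 0.0435] th -5.9 j7 -0.47 w 0.0458 gf 20.0 F [-0.   0.2 -2.5]
ROW -0.004 0.005 -0.007 0.0045 0.0003 0.0205 rows>= 1
```

Request:
play_rows(
  increments="0 0 -0.006 0.004 0 0.01 0;0 0 -0.006 0.004 0 0.015 0;0 0 -0.006 0.004 0 0.018 0;0 0 -0.006 0.004 0 0.02 0;0 0 -0.006 0.004 0 0.02 0;0 0 -0.006 0.004 0 0.02 0",
)

```text
time: 16.6
ee_pos: [0.5355, 0.281, 0.0272]
eef_rot: [0.74, 0.672, 0.0, 0.0]
ft_force: [0.6, 0.4, -2.7]
width: 0.0462
grip_force: 20.0
```

```bash
python3 go.py .5336 .279 .023 -5.5
```

```text
t 16.6 pos [0.5355 0.281  0.0272] th -5.5 j7 -0.46 w 0.0462 gf 20.0 F [ 0.6  0.4 -2.7]
ROW 0.0 -0.0 -0.0 -0.0022 -0.0017 0.0042 rows>= 1
```

Request:
play_rows(
  increments="0 0 0 -0.002 -0.002 0.002 0;0 0 0 -0.002 -0.002 0.003 0;0 0 0 -0.002 -0.002 0.004 0;0 0 0 -0.002 -0.002 0.004 0;0 0 0 -0.002 -0.002 0.004 0",
)

```text
time: 17.1
ee_pos: [0.533, 0.279, 0.0233]
eef_rot: [0.74, 0.672, -0.0, -0.0]
ft_force: [-3.4, -1.1, 4.9]
width: 0.0459
grip_force: 20.0
```

```bash
python3 go.py .5336 .279 .023 -5.5
```

```text
t 17.1 pos [0.533  0.279  0.0233] th -5.5 j7 -0.46 w 0.0459 gf 20.0 F [-3.4 -1.1  4.9]
ROW -0.001 -0.0 -0.0 0.0001 0.0006 0.0003 rows>= 1
```

Request:
play_rows(
  increments="0 0 0 0 0 0 0.66;0 0 0 0 0 0 0.66;0 0 0 0 0 0 0.66;0 0 0 0 0 -0.03 0.66;0 0 0 0 0 -0.07 0.66;0 0 0 0 0 -0.11 0.7;0 0 0 0 0 -0.13 1;0 0 0 0 0 -0.13 1",
)

```text
time: 17.9
ee_pos: [0.5349, 0.28, 0.1564]
eef_rot: [0.74, 0.672, 0.003, 0.0]
ft_force: [-0.2, 0.3, -1.1]
width: 0.0701
grip_force: 0.0
```

```bash
python3 go.py .4287 -.010 .12 0
```

```text
t 17.9 pos [0.5349 0.28   0.1564] th -5.5 j7 -0.52 w 0.0701 gf 0.0 F [-0.2  0.3 -1.1]
ROW 0.005 -0.004 -0.096 -0.299 -0.078 0.0348 rows>= 7
```

Request:
play_rows(
  increments="0 0 -0.096 -0.299 -0.078 0.035 1;0 0 -0.096 -0.299 -0.078 0.035 1;0 0 -0.096 -0.299 -0.078 0.035 1;0 0 -0.096 -0.299 -0.078 0.035 1;0 0 -0.096 -0.299 -0.078 0.035 1;0 0 -0.096 -0.299 -0.078 0.035 1;0 0 -0.096 -0.299 -0.078 0.035 1;0 0 -0.096 -0.299 -0.078 0.035 1",
)

```text
time: 18.7
ee_pos: [0.426, -0.0123, 0.1172]
eef_rot: [0.708, 0.706, -0.0, -0.001]
ft_force: [1.0, 1.0, 0.7]
width: 0.0865
grip_force: 0.0
```

```bash
python3 - <<'E'
from h import *
v=shot('wrist','w5');shot('top','t5');shot('side','s5')
a=[load(n)[2][:,:,::-1] for n in('w5','t5','s5')]
cv2.imwrite('pics/w5b.png',np.vstack([np.hstack([cv2.resize(a[0],(400,300)),cv2.resize(a[1],(400,300))]),np.hstack([cv2.resize(a[0][100:250,156:356],(400,300),interpolation=2),cv2.resize(a[2][100:220,140:300],(400,300))])]))
E
python3 go.py .4287 -.010 .010 0
```

```text
t 18.85 pos [ 0.4274 -0.0096  0.1178] th 0.1 j7 -0.11 w 0.0867 gf 0.0 F [ 0.6 -0.4 -0.3]
ROW 0.0 0.0 0.002 -0.0004 0.0013 0.1078 rows>= 3
```

View pics/w5b.png

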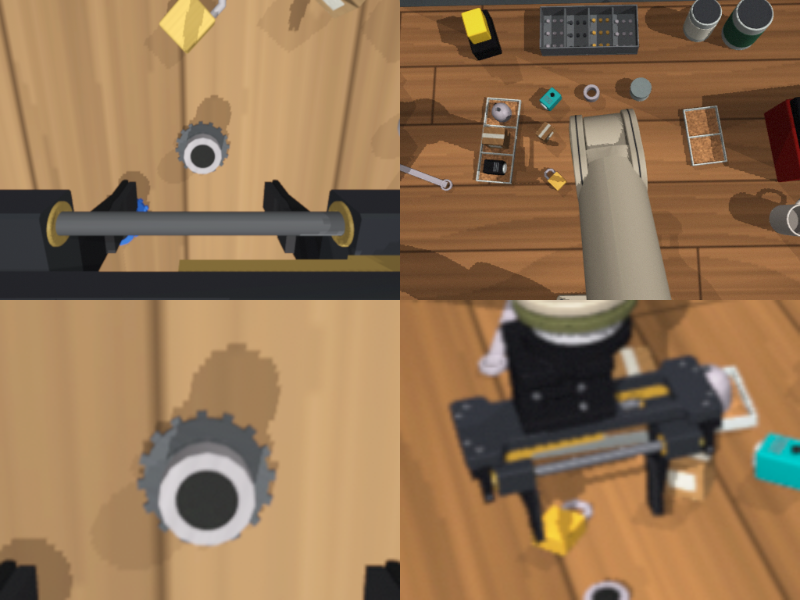

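The large carton stands in the middle bay. The freewheel's bore is at crop (207,499), nearly centred between the fingers, and the blue one is well clear.

```bash
python3 - <<'E'
from h import *
v=load("w5");t=load("top0")
px=(156+207/2,100+199/2)
print(onplane(v,px,.034),tri(v,px,t,np.array((404,348))*.64))
E
```

```text
[ 0.42930728 -0.00987657  0.034     ] (array([ 0.4291031 , -0.00958022,  0.03474215]), np.float64(0.00041704914226068144))
```

Request:
play_rows(
  increments="0 0 0 0 0.002 0.05 1;0 0 0 0 0.002 0.09 1;0 0 0 0 0.002 0.107 1;0 0 0 0 0.002 0.107 1;0 0 0 0 0.002 0.107 1;0 0 0 0 0.002 0.107 0;0 0 0 0 0.002 0.107 0;0 0 0 0 0.002 0.107 0",
  grip_force=30,
)

```text
time: 19.65
ee_pos: [0.4295, -0.0106, 0.0116]
eef_rot: [0.707, 0.707, 0.001, 0.0]
ft_force: [1.0, -0.3, -0.0]
width: 0.0708
grip_force: 0.0
```

Request:
play_rows(
  increments="0 0 0 0 0 0 0;0 0 0 0 0 0 0;0 0 0 0 0 0 0;0 0 0 0 0 0 0;0 0 0 0 0 0 0",
)

```text
time: 20.15
ee_pos: [0.4287, -0.011, 0.0108]
eef_rot: [0.707, 0.707, -0.0, -0.0]
ft_force: [-0.9, 1.1, 1.5]
width: 0.0373
grip_force: 30.0
```

```bash
python3 go.py .4976 -.304 .12 5.8
```

```text
t 20.15 pos [ 0.4287 -0.011   0.0108] th -0.0 j7 0.07 w 0.0373 gf 30.0 F [-0.9  1.1  1.5]
ROW -0.0 -0.0 -0.101 -0.293 0.0688 -0.1092 rows>= 7
```

Request:
play_rows(
  increments="0 0 0 0 0 -0.04 0;0 0 0 0 0 -0.08 0;0 0 -0.03 -0.03 0.01 -0.108 0;0 0 -0.1 -0.293 0.069 -0.109 0;0 0 -0.1 -0.293 0.069 -0.109 0;0 0 -0.1 -0.293 0.069 -0.109 0;0 0 -0.1 -0.293 0.069 -0.109 0;0 0 -0.1 -0.293 0.069 -0.109 0",
)

```text
time: 20.95
ee_pos: [0.4937, -0.2861, 0.1191]
eef_rot: [0.67, 0.742, -0.0, -0.0]
ft_force: [0.6, 0.6, -2.0]
width: 0.0371
grip_force: 30.0
```

Request:
play_rows(
  increments="0 0 0 -0.05 0.01 0 0;0 0 0 -0.05 0.01 0 0;0 0 0 -0.05 0.01 0 0;0 0 0 -0.05 0.01 0 0",
)

```text
time: 21.35
ee_pos: [0.5083, -0.3322, 0.1191]
eef_rot: [0.671, 0.742, 0.0, -0.001]
ft_force: [0.4, 0.8, -3.2]
width: 0.0377
grip_force: 30.0
```

```bash
python3 - <<'E'
from h import *
v=shot('wrist','w6');shot('top','t6')
a=[load(n)[2][:,:,::-1] for n in('w6','t6')]
cv2.imwrite('pics/w6b.png',np.hstack([cv2.resize(a[0],(400,300)),cv2.resize(a[1],(400,300))]))
E
python3 go.py .497 -.3037 .12 5.8
```

```text
t 21.45 pos [ 0.5089 -0.3316  0.1197] th 5.9 j7 0.91 w 0.0371 gf 30.0 F [-0.2  0.1 -3. ]
ROW 0.0 -0.001 0.001 0.029 -0.009 -0.0003 rows>= 1
```

View pics/w6b.png

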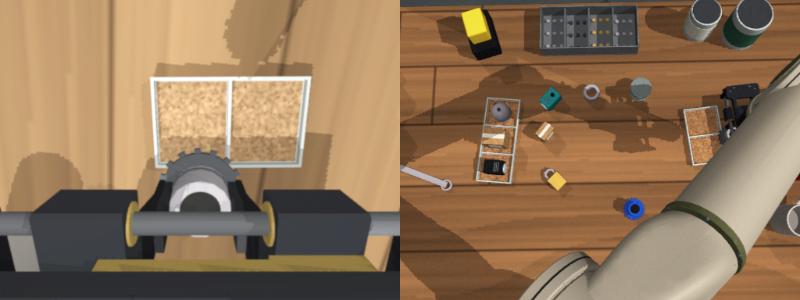

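The wrist picture shows tray_two whole: upper corners (152,78) and (310,77), lower right (302,166). The freewheel is held level.

```bash
python3 - <<'E'
from h import *
v=load("w6");f=1.28;t=load("top0")
for px,tp in(((152,78),(586,330)),((310,77),(567,218)),((302,166),(634,212))): print(onplane(v,np.array(px)*f,.012).round(4))
print(tri(v,np.array((310,77))*f,t,np.array((567,218))*.64),tri(v,np.array((152,78))*f,t,np.array((586,330))*.64))
a=np.radians(5.8);c=np.array([.5362,-.2997]);Rm=np.array([[np.cos(a),-np.sin(a)],[np.sin(a),np.cos(a)]])
for l in((-.0805,.048),(.0805,.048),(.0805,-.048)): print((c+Rm@l).round(4))
print(c+Rm@[-.0395,0],c+Rm@[.0395,0])
E
```

```text
[ 0.4533 -0.2606  0.012 ]
[ 0.6109 -0.2437  0.012 ]
[ 0.6227 -0.3373  0.012 ]
(array([ 0.61175919, -0.2438743 ,  0.01124219]), np.float64(0.0010960851942020664)) (array([ 0.45255583, -0.26105489,  0.00998949]), np.float64(0.001157706395658058))
[ 0.4513 -0.2601]
[ 0.6114 -0.2438]
[ 0.6211 -0.3393]
[ 0.49690221 -0.30369172] [ 0.57549779 -0.29570828]
```

Request:
play_rows(
  increments="0 0 0 0.029 -0.009 0 0;0 0 0 0.029 -0.009 0 0;0 0 0 0.029 -0.009 0 0;0 0 0 0.029 -0.009 0.04 0;0 0 0 0.029 -0.009 0.075 0;0 0 0 0.029 -0.009 0.095 0;0 0 0 0.029 -0.009 0.098 0;0 0 0 0.029 -0.009 0.098 0",
)

```text
time: 22.25
ee_pos: [0.4968, -0.3058, 0.0221]
eef_rot: [0.671, 0.742, -0.0, 0.0]
ft_force: [0.4, 0.6, -2.6]
width: 0.0372
grip_force: 30.0
```

Request:
play_rows(
  increments="0 0 0 0 0 0 0",
)

```text
time: 22.35
ee_pos: [0.4975, -0.3062, 0.0232]
eef_rot: [0.671, 0.742, 0.0, 0.001]
ft_force: [0.3, -0.3, -2.4]
width: 0.0373
grip_force: 30.0
```

```bash
python3 go.py .497 -.3037 .0137 5.8
```

```text
t 22.35 pos [ 0.4975 -0.3062  0.0232] th 5.7 j7 0.94 w 0.0373 gf 30.0 F [ 0.3 -0.3 -2.4]
ROW 0.002 0.001 -0.001 0.0025 -0.0003 0.0095 rows>= 1
```

Request:
play_rows(
  increments="0 0 0 0.002 0 0.004 0;0 0 0 0.002 0 0.007 0;0 0 0 0.002 0 0.008 0;0 0 0 0.002 0 0.009 0;0 0 0 0.002 0 0.009 0;0 0 0 0.002 0 0.009 0",
)

```text
time: 22.95
ee_pos: [0.4966, -0.3032, 0.0138]
eef_rot: [0.671, 0.742, 0.001, -0.0]
ft_force: [-4.6, 5.2, 12.2]
width: 0.0372
grip_force: 30.0
```

```bash
python3 go.py .497 -.3037 .0137 5.8
```

```text
t 22.95 pos [ 0.4966 -0.3032  0.0138] th 5.7 j7 0.95 w 0.0372 gf 30.0 F [-4.6  5.2 12.2]
ROW 0.001 -0.001 -0.001 -0.0006 0.0003 0.0001 rows>= 1
```

Down. Opening, lifting, and on to the small carton.

Request:
play_rows(
  increments="0 0 0 0 0 0 0.62;0 0 0 0 0 0 0.62;0 0 0 0 0 0 0.62;0 0 0 0 0 -0.03 0.62;0 0 0 0 0 -0.07 0.7;0 0 0 0 0 -0.1 0.8;0 0 0 0 0 -0.11 1;0 0 0 0 0 -0.11 1",
)

```text
time: 23.75
ee_pos: [0.4972, -0.3038, 0.1238]
eef_rot: [0.671, 0.742, 0.001, 0.001]
ft_force: [0.2, -0.2, -0.7]
width: 0.0772
grip_force: 0.0
```

```bash
python3 go.py .5505 .1462 .12 50
```

```text
t 23.75 pos [ 0.4972 -0.3038  0.1238] th 5.7 j7 0.86 w 0.0772 gf 0.0 F [ 0.2 -0.2 -0.7]
ROW 0.002 0.002 -0.773 0.4424 0.098 0.0038 rows>= 10
```

Request:
play_rows(
  increments="0 0 -0.78 0.442 0.098 0.004 1;0 0 -0.78 0.442 0.098 0.004 1;0 0 -0.78 0.442 0.098 0.004 1;0 0 -0.78 0.442 0.098 0.004 1;0 0 -0.78 0.442 0.098 0.004 1;0 0 -0.78 0.442 0.098 0.004 1;0 0 -0.78 0.442 0.098 0.004 1;0 0 -0.78 0.442 0.098 0.004 1",
)

```text
time: 24.55
ee_pos: [0.5425, 0.0959, 0.1176]
eef_rot: [0.338, 0.941, -0.0, -0.001]
ft_force: [1.4, 0.1, -0.7]
width: 0.0867
grip_force: 0.0
```

```bash
python3 go.py .5505 .1462 .12 51
```

```text
t 24.55 pos [0.5425 0.0959 0.1176] th 50.4 j7 0.78 w 0.0867 gf 0.0 F [ 1.4  0.1 -0.7]
ROW -0.001 -0.001 -0.01 0.0259 0.0439 -0.0024 rows>= 2
```

Request:
play_rows(
  increments="0 0 -0.01 0.016 0.042 -0.002 1;0 0 -0.01 0.016 0.042 -0.002 1;0 0 -0.01 0.016 0.042 -0.002 1;0 0 -0.01 0.016 0.042 -0.002 1",
)

```text
time: 24.95
ee_pos: [0.5574, 0.1346, 0.1201]
eef_rot: [0.335, 0.942, -0.001, -0.001]
ft_force: [-0.1, -0.3, 0.7]
width: 0.0869
grip_force: 0.0
```

```bash
python3 - <<'E'
from h import *
v=shot('wrist','w7');shot('top','t7');shot('side','s7')
a=[load(n)[2][:,:,::-1] for n in('w7','t7','s7')]
cv2.imwrite('pics/w7b.png',np.vstack([np.hstack([cv2.resize(a[0],(400,300)),cv2.resize(a[1],(400,300))]),np.hstack([cv2.resize(a[0][100:250,156:356],(400,300),interpolation=2),cv2.resize(a[2][264:384,250:410],(400,300))])]))
E
python3 go.py .5505 .1462 .013 51
```

```text
t 25.1 pos [0.5578 0.1347 0.121 ] th 50.9 j7 0.74 w 0.087 gf 0.0 F [-0.7  0.5  0.3]
ROW -0.0 -0.0 -0.002 0.0129 0.0043 0.108 rows>= 3
```

View pics/w7b.png

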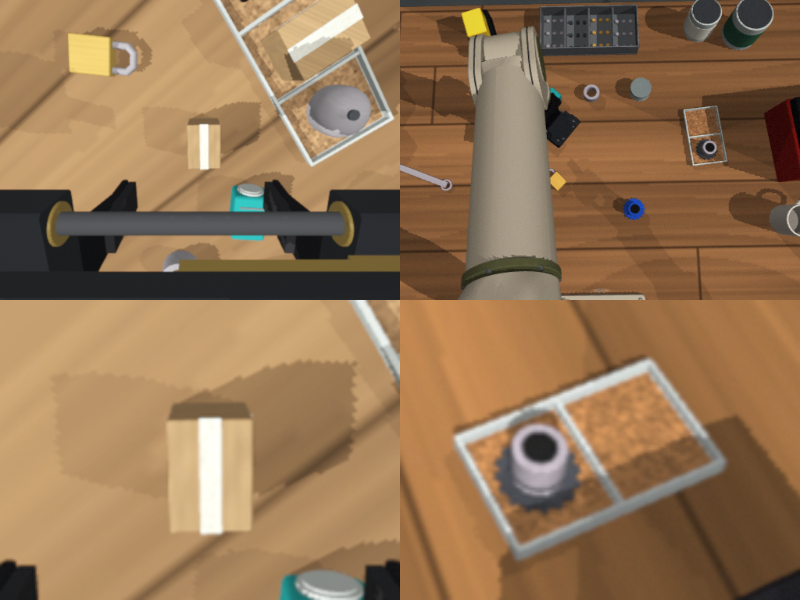

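The freewheel is centred in tray_two's near bay. The small carton is square to the grip with its top centre at crop (210,474). The turquoise lamp's lens is near the right finger, so I'll check that clearance.

```bash
python3 - <<'E'
from h import *
v=load("w7");t=load("top0")
P=[onplane(v,(156+x/2,100+(y-300)/2),.042) for x,y in((210,474),(167,474),(252,474),(210,417),(210,531))]
print(np.array(P).round(4), np.linalg.norm(P[1]-P[2]),np.linalg.norm(P[3]-P[4]))
# turquoise region on z=.02 in tool axes relative to carton
H=cv2.cvtColor(t[2],cv2.COLOR_RGB2HSV); m=(H[...,0]>78)&(H[...,0]<100)&(H[...,1]>120); m[:,:140]=0;m[:,240:]=0
ys,xs=np.nonzero(m); a=np.radians(51); Y=np.array([np.cos(a),np.sin(a)]);X=np.array([-Y[1],Y[0]])*1
X=np.cross([*Y,0],[0,0,-1])[:2]
Q=np.array([onplane(t,p,.02)[:2] for p in zip(xs,ys)])-P[0][:2]
print(len(xs),"toolx",(Q@X).min(),(Q@X).max(),"tooly",(Q@Y).min(),(Q@Y).max())
E
python3 go.py .5512 .1458 .013 51
```

```text
[[0.5497 0.1461 0.042 ]
 [0.5395 0.1336 0.042 ]
 [0.5597 0.1584 0.042 ]
 [0.5329 0.1597 0.042 ]
 [0.5674 0.1318 0.042 ]] 0.03201873318764117 0.0444128705850853
426 toolx -0.11333224937142992 -0.056184937644678745 tooly 0.027612580990220098 0.07334535677802224
t 25.1 pos [0.5578 0.1347 0.121 ] th 50.9 j7 0.74 w 0.087 gf 0.0 F [-0.7  0.5  0.3]
ROW -0.0 -0.0 -0.002 0.0121 0.0045 0.108 rows>= 3
```

Request:
play_rows(
  increments="0 0 0 0.013 0.004 0.02 0.75;0 0 0 0.013 0.004 0.06 0.75;0 0 0 0.013 0.004 0.095 0.75;0 0 0 0.013 0.004 0.108 0.75;0 0 0 0.013 0.004 0.108 0.75;0 0 0 0.013 0.004 0.108 0;0 0 0 0.013 0.004 0.108 0;0 0 0 0.013 0.004 0.108 0",
  grip_force=20,
)

```text
time: 25.9
ee_pos: [0.5514, 0.1479, 0.0147]
eef_rot: [0.334, 0.943, 0.001, 0.001]
ft_force: [-0.0, -0.4, -0.1]
width: 0.049
grip_force: 0.0
```

Request:
play_rows(
  increments="0 0 0 0 0 0 0;0 0 0 0 0 0 0;0 0 0 0 0 0 0;0 0 0 0 0 0 0",
)

```text
time: 26.3
ee_pos: [0.5505, 0.1476, 0.0136]
eef_rot: [0.334, 0.943, 0.0, -0.0]
ft_force: [-2.5, -0.7, 5.5]
width: 0.0321
grip_force: 20.0
```

```bash
python3 go.py .5755 -.2957 .13 5.8
```

```text
t 26.3 pos [0.5505 0.1476 0.0136] th 51.0 j7 0.78 w 0.0321 gf 20.0 F [-2.5 -0.7  5.5]
ROW 0.0 -0.0 0.789 -0.2984 -0.3287 -0.1165 rows>= 10
```

Request:
play_rows(
  increments="0 0 0 0 0 -0.04 0;0 0 0 0 0 -0.08 0;0 0 0.08 -0.03 -0.033 -0.11 0;0 0 0.789 -0.298 -0.329 -0.116 0;0 0 0.789 -0.298 -0.329 -0.116 0;0 0 0.789 -0.298 -0.329 -0.116 0;0 0 0.789 -0.298 -0.329 -0.116 0;0 0 0.789 -0.298 -0.329 -0.116 0",
)

```text
time: 27.1
ee_pos: [0.5663, -0.1451, 0.1262]
eef_rot: [0.672, 0.74, 0.0, -0.0]
ft_force: [1.3, -0.1, -1.8]
width: 0.0315
grip_force: 20.0
```

```bash
python3 go.py .5755 -.2957 .13 5.8
```

```text
t 27.1 pos [ 0.5663 -0.1451  0.1262] th 5.5 j7 0.53 w 0.0315 gf 20.0 F [ 1.3 -0.1 -1.8]
ROW 0.0 -0.0 -0.006 -0.1508 -0.0052 -0.0039 rows>= 4
```

Request:
play_rows(
  increments="0 0 -0.006 -0.138 -0.005 -0.004 0;0 0 -0.006 -0.138 -0.005 -0.004 0;0 0 -0.006 -0.138 -0.005 -0.004 0;0 0 -0.006 -0.138 -0.005 -0.004 0;0 0 -0.006 -0.138 -0.005 0 0;0 0 -0.006 -0.138 -0.005 0.04 0;0 0 -0.006 -0.138 -0.005 0.075 0;0 0 -0.006 -0.138 -0.005 0.085 0",
)

```text
time: 27.9
ee_pos: [0.5739, -0.2779, 0.037]
eef_rot: [0.667, 0.745, -0.001, -0.003]
ft_force: [-0.3, 0.7, -1.1]
width: 0.0317
grip_force: 20.0
```

Request:
play_rows(
  increments="0 0 0 0 0 0 0;0 0 0 0 0 0 0",
)

```text
time: 28.1
ee_pos: [0.5764, -0.2811, 0.0426]
eef_rot: [0.668, 0.744, 0.0, 0.001]
ft_force: [-0.2, 0.9, -1.4]
width: 0.0322
grip_force: 20.0
```

```bash
python3 go.py .5755 -.2957 .0166 5.8
```

```text
t 28.1 pos [ 0.5764 -0.2811  0.0426] th 6.2 j7 0.84 w 0.0322 gf 20.0 F [-0.2  0.9 -1.4]
ROW 0.001 0.001 0.007 -0.0144 -0.0025 0.026 rows>= 1
```

Request:
play_rows(
  increments="0 0 0.006 -0.014 -0.002 0 0;0 0 0.006 -0.014 -0.002 0.008 0;0 0 0.006 -0.014 -0.002 0.015 0;0 0 0.006 -0.014 -0.002 0.02 0;0 0 0.006 -0.014 -0.002 0.02 0;0 0 0.006 -0.014 -0.002 0.02 0",
)

```text
time: 28.7
ee_pos: [0.5749, -0.2951, 0.0209]
eef_rot: [0.67, 0.742, -0.0, -0.0]
ft_force: [0.3, 0.4, -1.7]
width: 0.0317
grip_force: 20.0
```

```bash
python3 go.py .5755 -.2957 .0166 5.8
```

```text
t 28.7 pos [ 0.5749 -0.2951  0.0209] th 5.8 j7 0.86 w 0.0317 gf 20.0 F [ 0.3  0.4 -1.7]
ROW -0.0 -0.0 0.0 -0.0006 0.0005 0.0043 rows>= 1
```

Request:
play_rows(
  increments="0 0 0 0 0 0.002 0;0 0 0 0 0 0.003 0;0 0 0 0 0 0.004 0;0 0 0 0 0 0.005 0;0 0 0 0 0 0.005 0",
)

```text
time: 29.2
ee_pos: [0.575, -0.2953, 0.0167]
eef_rot: [0.671, 0.742, 0.0, -0.0]
ft_force: [-2.6, 2.5, 3.5]
width: 0.0318
grip_force: 20.0
```

Request:
play_rows(
  increments="0 0 0 0 0 0 0.52;0 0 0 0 0 0 0.52;0 0 0 0 0 0 0.52;0 0 0 0 0 0 0.52;0 0 0 0 0 -0.03 0.52;0 0 0 0 0 -0.07 0.52;0 0 0 0 0 -0.12 0.7;0 0 0 0 0 -0.16 0.8",
)

```text
time: 30.0
ee_pos: [0.575, -0.2957, 0.1788]
eef_rot: [0.671, 0.742, 0.0, 0.001]
ft_force: [0.5, -0.3, 0.5]
width: 0.0542
grip_force: 0.0
```

Request:
play_rows(
  increments="0 0 0 0.10 -0.12 -0.05 1;0 0 0 0.20 -0.12 -0.05 1;0 0 0 0.25 -0.12 -0.05 1;0 0 0 0.25 -0.12 -0.05 1;0 0 0 0.25 -0.12 -0.05 1;0 0 0 0.25 -0.12 -0.05 1;0 0 0 0.25 -0.12 -0.05 1;0 0 0 0.25 -0.12 -0.05 1",
)

```text
time: 30.8
ee_pos: [0.4304, -0.0584, 0.2265]
eef_rot: [0.67, 0.742, 0.001, -0.0]
ft_force: [0.0, -0.8, 0.4]
width: 0.0872
grip_force: 0.0
```

```bash
python3 - <<'E'
from h import *
print(read_state()["ee_pos"])
t=shot('top','t8');s=shot('side','s8')
cv2.imwrite('pics/f.png',np.vstack([np.hstack([cv2.resize(v[2][:,:,::-1],(400,300)) for v in(t,s)]),np.hstack([cv2.resize(t[2][100:250,70:270,::-1],(400,300),interpolation=2),cv2.resize(t[2][100:250,290:490,::-1],(400,300),interpolation=2)])]))
E
```

```text
[ 0.43041619 -0.05838508  0.22645042]
```

View pics/f.png

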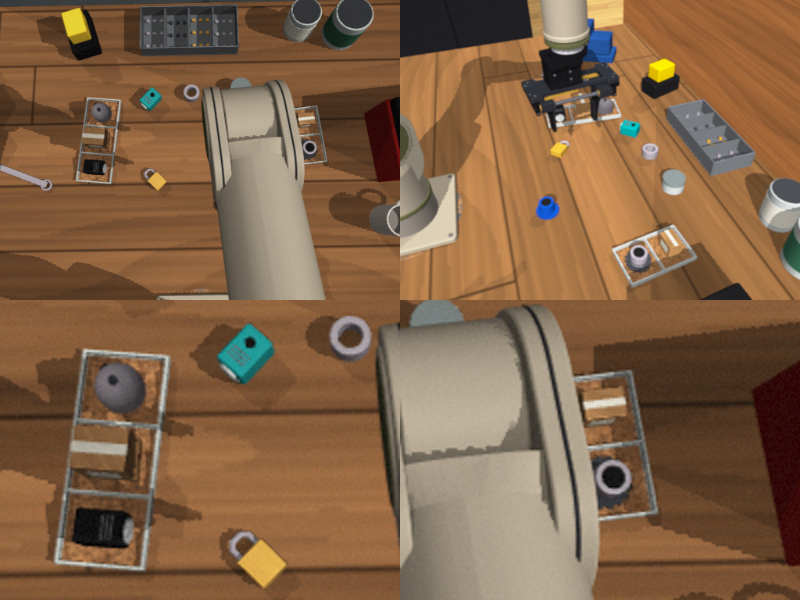

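The final view shows all five things upright in their bays, with the others untouched. A quick numeric check of the tape centres, bell cap, hub and lamp follows.

```bash
python3 - <<'E'
from h import *
t=load("t8")
L=lambda x,y:(70+x/2,100+(y-300)/2)
Rr=lambda x,y:(290+(x-400)/2,100+(y-300)/2)
for n,p,z,g in [("large tape",L(100,448),.065,(.5336,.279)),("bell cap",L(114,382),.048,(.6122,.2714)),("lamp top",L(103,527),.037,(.455,.2866)),("small tape",Rr(603,404),.045,(.5755,-.2957)),("bore",Rr(613,477),.037,(.4969,-.3037))]:
    q=onplane(t,p,z)[:2]; print(n,q.round(4),((q-g)*1000).round(1))
E
```

```text
large tape [0.5322 0.2769] [-1.4 -2.1]
bell cap [0.608  0.2691] [-4.2 -2.3]
lamp top [0.4531 0.2793] [-1.9 -7.3]
small tape [ 0.574  -0.2951] [-1.5  0.6]
bore [ 0.4964 -0.3027] [-0.5  1. ]
```

```bash
python3 - <<'E'
from h import *
t=load("t8")
L=lambda x,y:(70+x/2,100+(y-300)/2)
H=t[2].max(2); ys,xs=np.nonzero(H[200:230,100:145]<50); xs+=100;ys+=200
print(xs.min(),xs.max(),ys.min(),ys.max())
yc=np.median(ys)
a=onplane(t,(np.percentile(xs,1)-.5,yc),.037); b=onplane(t,L(130,527),.037);print(a,b)
c=onplane(t,L(130,527),.003);print(c)
E
```

```text
106 135 204 223
[0.45469217 0.31104988 0.037     ] [0.45259399 0.25070385 0.037     ]
[0.45702587 0.25948065 0.003     ]
```

```bash
python3 -c "
from bench import *
print(close_job())"
```

```text
the job is handed in; nothing more can be done
None
```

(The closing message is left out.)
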